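# Index the divider in the parts drawer

### The job

Pull the top drawer of the dark steel parts chest wide open by its handle, then take the orange tab of the divider inside and slide it to the left along its rail until you feel it click into its ball-detent notch (the red pin on the carriage drops). Finish while still gripping the tab with it resting in the notch, so that it can be locked there; do not let go. Leave the lower drawer shut and do not shift the things on the table.

Things in the scene. Friction and masses are not known exactly. Their poses are not given: they have to be found in the camera images.
- chest_front (a point): middle of the top front edge of the dark steel two-drawer chest, fixed to the table, 300 deep (x) x 400 wide (y) x 174 high (the height of this point); chest axes: x from its drawer fronts to its back, y to its left side as the robot sees it. It may stand turned by up to about 15 degrees
- chest_drawer0_handle (a point): middle of the top drawer's steel bar handle: a level round bar 11 thick, 120 long (along the chest's y), its axis 35 in front of the drawer face, 136 above the table, 38 below the chest's top; two 8 thick stems join it to the face 51 either side of the middle. Axes as the chest's. Moves with the drawer
- chest_drawer0 (a joint): how far the top drawer is pulled out, m: 0 shut, 0.17 at its stop; it grows along the chest's -x and slides easily (1 to 2 N). It may start up to 0.02 open. Wide open means more than 0.13. Inside, its floor lies 97 and its rim 152 above the table
- chest_drawer1 (a joint): how far the lower drawer is pulled out, m: 0 shut; leave it shut
- divider_tab (a point): top middle of the divider's orange grip tab, inside the top drawer, hidden until that is open. The tab is an upright block 36 long (chest x), 14 thick (chest y), 99 to 151 above the table, 82 behind the drawer's front face (117 behind the handle's axis). 70 mm are free to its left and right in the drawer, but for low stock (under 20 high) by the side walls. Axes as the chest's
- divider (a joint): how far the divider has slid, m: 0 at its right-hand end (95 right of the drawer's middle), 0.20 at its left-hand end; grows along the chest's +y; starts between 0 and 0.04; drag 1 to 2 N. One notch, hidden in the rail, lies somewhere between 0.08 and 0.15, different each time. From 7 mm before its middle the ball falls in and pulls the divider on with up to 6 N; leaving it takes 7 to 10 N
- carriage (a point): top middle of the divider's black carriage, 36 (chest x) x 40, 42 in front of the tab's middle and 129 above the table; it rides on an aluminium rail across the drawer behind its front. The red pin, 10 across, stands up from its middle. A 3 thick plate, 34 high, runs from it past the tab to the back of the drawer
- pin (a joint): height of the red pin in the carriage, m; it stands on the detent ball: about 0.0035 while the ball rides on the rail, 0 when the ball is fully in the notch (each mm off the notch's middle lifts it about 0.6 mm). Do not press it
- level: yellow spirit level, 300 x 24 x 50, lying on the table to the left; origin under its centre, x along its length
- driver: screwdriver lying on the table to the right; origin under it
- carton: cardboard carton 120 x 160 x 90 on the table to the right; origin under its centre
- can: red can 66 across, 150 high, on the table to the left; origin under its centre
- tee: white plastic pipe tee, 110 x 77 x 44, lying on the table to the far left; origin under the middle of its long tube

How it is judged:
By the outcome, as a careful person would: the job done as asked, in the order asked, and still so for the second after the job is handed in, while the arm keeps its last pose, push and grip.
It also fails if it takes over 64 s, if anything falls off the work surface, if the arm or the gripper's body presses on something with over 40 N, if the wrist force passes 120 N, or if a joint passes its speed limit or range.

### The arm

A 7-joint arm with a two-finger parallel gripper is mounted at the origin on the work surface. World frame = base frame: x ahead of the robot, y to its left, z up, the work surface at z = 0. Lengths are in m, angles in degrees, forces in N, time in s.
With the tool pointing down it reaches from about 0.4 to 0.925 m from the base axis. Payload 5.6 kg.
Tool frame: the origin (TCP) lies midway between the tips of the shut fingers; the grasp point (between the pads) lies r.pinch_z behind it (r.pinch_z is the distance from the TCP to the grasp point, in m); z points along the fingers, y is the direction in which the jaws open and shut (so a half turn about z gives the same grasp; the last joint's range is limited). The gripper opens to 85 mm and grips with 20 to 120 N. Pads are 22 mm wide; open, the fingers measure 114 mm over their backs; the gripper's body (76 mm by 85 mm) begins 54 mm behind the grasp point. The pads swing forward as they close: fully open they stand 13 mm farther back than shut.
Start: joints at [68.01, 26.786, -0.665, 91.828, 0.344, 61.387, -3.226], TCP at [0.217, -0.613, 0.231] pointing down, gripper open.
Joint ranges: [-144.91, 144.91], [-17.63, 115.5], [-89.93, 88.59], [15.96, 139.68], [-74.01, 254.01], [8.47, 105.57], [-167.45, 167.45]. Speed limits (degrees/s): [147.25, 147.25, 180, 180, 180, 180, 180].

### API

Orientations are given as [roll, pitch, yaw] about the fixed x, y, z axes, in that order (R = Rz(yaw) Ry(pitch) Rx(roll)).
In Python, from cell import r gives the robot as it stands.
- The arm moves only by the tool send_rows, never from a script. Its argument "motion" is a list of rows, each a list of 7 numbers: the shift along the tool's x, y, z in units of 0.8 m (1.0 is 0.8 m), then the turn, a rotation vector about the tool's x, y, z in units of 0.5 rad (1.0 is 0.5 rad), then the opening, from 0 (shut) to 1 (fully open). A call has 1 to 10 rows; each row shifts and turns the commanded pose from where the row before left it, along the tool's axes as they then stand; what a row does not reach is not made up. A row lasts 1/8 s, in which the tool goes at most 62.5 mm and 10.7 degrees, less where a joint would pass 70% of its speed; a pose out of reach is approached as far as the arm can. A call with a number of a shift or a turn outside -1 to 1 is refused whole. A call with a gripper value outside its range is refused whole. The fingers move at their own pace and stop on an object; "squeeze" is the grip in N (left out, the last holds). Time passes only in rows, so rows that do not move let the fingers close. It gives the time, the measured TCP pose, the force and the opening at its end, in the units of the state.
- r.get_state(): the state, without advancing time (a new reading comes with each control period).
- r.grab_frame(name): name is "side" or "top"; returns a dict with "frame" (384x512x3 uint8, red, green, blue), "z_map" (384x512 float32, m along the optical axis (not along the pixel's ray), 0 where there is no reading), "mtx" (3x3 intrinsics, pixels), "R" (3x3) and "t" (3): a world point X has camera coordinates R X + t. Camera axes: x right, y down, z forward; pixel columns grow to the right and rows downward; lengths in m; the calibration is good to about 2 mm. A picture is of the moment at which its call begins.
- r.finish_job(): hands the job in, once; it reports no verdict.
Trained networks look in a picture, given as the dict that the camera call returned (one of the last four; its "shot" number tells which), for a name from the list of things; names that differ only in an ending like _2 or _b are one class to them, and where a whole thing is asked for, a point or a joint stands for the part that bears it (a point fixed in the world has none). Each returns a list of dicts, best first, with "score" (0 to 1); they miss things now and then, are a little off and sometimes report something else, mostly with a low value. They report only what shows in the picture. A call takes as long as a camera call.
- r.search_frame(name, picture): "extent" ([left, top, width, height] in pixels, round what is visible of it).
- r.outline_of(name, picture): "mask" (384x512 bool, what is visible of it) and "extent" ([left, top, width, height] in pixels, round what is visible of it).
The state is a dict: "clock": time; "qpos": joint angles; "joint_vel": joint speeds; "tau": joint torques, N m; "ee_pos": TCP position; "eef_rot": TCP orientation; "force": force on the tool from outside, world axes, zero at the start; "torque": the same for the moment, N m; "gripper_width": finger opening in m.
Only numpy, scipy, OpenCV 4.12 (cv2) and the standard library are available. Lean on these libraries where they do the work, as an engineer would, in place of code of your own. Each camera call takes 0.05 s, during which the arm holds its last target.

## Working session

There is one attempt and no reset: what is moved stays moved. The work goes in short steps, Python scripts to look and compute and a tool call to move; the robot and the scene stay as the last step left them, time stands still between calls to the robot, and variables do not carry over. Pictures are saved under pics/ and viewed, and the job is handed in when it is done.

Besides the shell and the picture viewer there is one more tool, called after ">>>" as name(argument=value, ...), one argument or row to a line, values as JSON. send_rows: Moves the arm, as the interface text tells. Shifts and turns lie within -1 to 1; 1 stands for 0.8 m of shift or 0.5 rad of turn. Its arguments: {"type":"object","properties":{"motion":{"type":"array"},"squeeze":{"type":"number"}},"required":["motion"]}

```bash
ls; mkdir -p pics; cat > look.py <<'E'
from cell import r
import cv2,sys,numpy as np
def shot(n,fn):
    p=r.grab_frame(n); cv2.imwrite('pics/'+fn,p['frame'][:,:,::-1]); return p
def back(p,u,v):
    z=p['z_map'][int(round(v)),int(round(u))]
    c=z*np.linalg.inv(p['mtx'])@np.array([u,v,1.]); return p['R'].T@(c-p['t'])
def proj(p,X):
    c=p['R']@np.array(X)+p['t']; q=p['mtx']@c; return q[:2]/q[2]
E
python3 - <<'E'
from look import *
np.set_printoptions(precision=4,suppress=True)
print(r.get_state(), r.pinch_z)
for n in ['side','top']:
    p=shot(n,n+'0.png'); print(n,-p['R'].T@p['t'],p['R'][2])
    for o in ['chest_drawer0_handle','chest_front']:
        for d in r.search_frame(o,p)[:2]: print(o,d)
E
```

```text
pics
{'clock': 0.0, 'qpos': array([68.0107, 26.8361, -0.6659, 91.8824,  0.3432, 61.3856, -3.226 ]), 'joint_vel': array([ 0.0538, -0.0248,  0.0183, -0.0315,  0.0462,  0.0616,  0.018 ]), 'tau': array([ -0.0001, -53.2385,   0.022 , -25.1303,   0.0115,   0.008 ,
         0.    ]), 'ee_pos': array([ 0.217 , -0.6121,  0.2303]), 'eef_rot': array([-179.898 ,    0.0062,   19.5223]), 'force': array([-0.4568,  0.346 , -0.323 ]), 'torque': array([ 0.0024, -0.0129,  0.0404]), 'gripper_width': 0.08539509086927394} 0.0187
side [0.2637 0.909  1.1812] [ 0.2103 -0.6146 -0.7603]
chest_drawer0_handle {'extent': [199.3, 145.8, 60.0, 71.6], 'score': 0.66}
chest_front {'extent': [135.3, 114.8, 123.0, 113.9], 'score': 0.61}
chest_front {'extent': [236.8, 283.2, 89.1, 38.2], 'score': 0.47}
top [0.4118 0.0541 1.4331] [ 0.1059 -0.0144 -0.9943]
chest_drawer0_handle {'extent': [198.1, 139.5, 124.1, 38.7], 'score': 0.87}
chest_front {'extent': [196.1, 50.8, 143.2, 126.0], 'score': 0.9}
chest_front {'extent': [376.8, 191.7, 62.0, 48.6], 'score': 0.16}
```

View pics/side0.png

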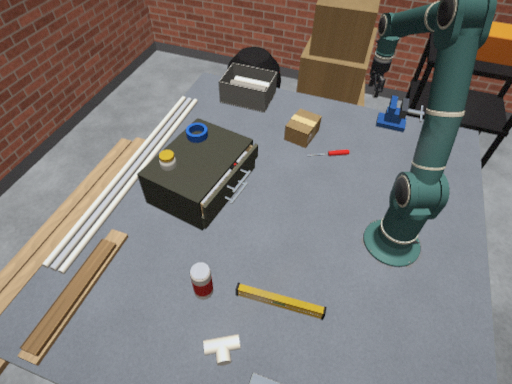

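View pics/top0.png

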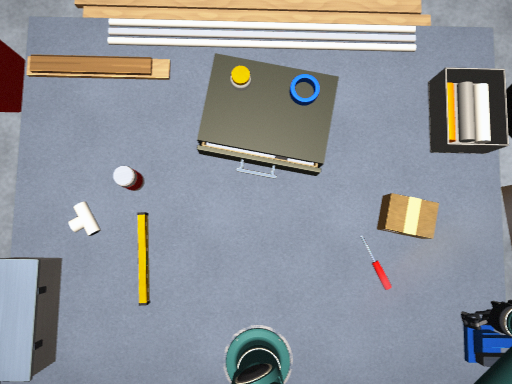

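The chest is in the upper middle of the top view, with its handle near (257,169). The top drawer is slightly open. I'll fit the chest from depth.

```bash
cat >> look.py <<'E'
def cloud(p):
    h,w=p['z_map'].shape; u,v=np.meshgrid(np.arange(w),np.arange(h)); z=p['z_map']
    c=np.stack([u*z,v*z,z],-1)@np.linalg.inv(p['mtx']).T
    P=(c-p['t'])@p['R']; P[z==0]=np.nan; return P
E
python3 - <<'E'
from look import *
np.set_printoptions(precision=4,suppress=True)
p=r.grab_frame('top'); P=cloud(p); print(p['mtx'])
m=(abs(P[...,2]-.174)<.006)
m[:50]=0;m[180:]=0;m[:,:190]=0;m[:,345:]=0
Q=P[m]; print(len(Q),np.median(Q[:,2]))
rect=cv2.minAreaRect(Q[:,:2].astype(np.float32)*1000); print(rect, cv2.boxPoints(rect))
m=(abs(P[...,2]-.14)<.008); m[:150]=0;m[182:]=0;m[:,:232]=0;m[:,280:]=0
H=P[m]; v,u=np.nonzero(m); print(len(H))
for a,b,c in zip(u,v,H): print(a,b,c) if a%4==0 else 0
s=r.grab_frame('side'); S=cloud(s)
m=(abs(S[...,2]-.174)<.004); m[:100]=0;m[230:]=0;m[:,:130]=0;m[:,262:]=0
rect=cv2.minAreaRect(S[m][:,:2].astype(np.float32)*1000); print(rect, cv2.boxPoints(rect))
for n in('top','side'):
    q=p if n=='top' else s
    for o in r.outline_of('chest_drawer0_handle',q)[:1]:
        M=o['mask']; X=(P if n=='top' else S)[M]; print(n,o['score'],o['extent'],M.sum(),np.nanmedian(X,0)); im=q['frame'].copy(); im[M]=(255,0,0); e=[int(k) for k in o['extent']]
        im=im[e[1]-20:e[1]+e[3]+20,e[0]-20:e[0]+e[2]+20]; cv2.imwrite('pics/hm_%s.png'%n,cv2.resize(im[:,:,::-1],None,fx=4,fy=4,interpolation=0))
E
```

```text
[[413.3622   0.     250.1334]
 [  0.     413.3622 192.5368]
 [  0.       0.       1.    ]]
10203 0.17393047756198618
((803.185791015625, -15.522048950195312), (401.08331298828125, 313.25054931640625), 80.40850067138672) [[ 615.3353 -187.163 ]
 [ 924.2068 -239.3576]
 [ 991.0363  156.1189]
 [ 682.1647  208.3135]]
242
244 153 [0.674  0.0569 0.1473]
248 153 [0.6742 0.0443 0.1478]
252 154 [0.6713 0.0316 0.1473]
260 156 [0.6653 0.0063 0.1478]
232 157 [0.6631 0.095  0.1334]
268 157 [ 0.6627 -0.0191  0.1471]
236 158 [0.6601 0.0822 0.1336]
240 158 [0.6576 0.0693 0.1477]
244 159 [0.6555 0.0566 0.1434]
248 160 [0.6528 0.0439 0.142 ]
252 161 [0.6516 0.031  0.1326]
256 162 [0.6485 0.0182 0.133 ]
260 162 [0.6463 0.0059 0.1464]
264 163 [ 0.6449 -0.0071  0.1377]
268 164 [ 0.642  -0.0199  0.1373]
272 164 [ 0.6405 -0.032   0.1475]
240 165 [0.6379 0.069  0.1324]
272 165 [ 0.6399 -0.033   0.1326]
276 165 [ 0.6388 -0.0452  0.1404]
240 166 [0.6342 0.0689 0.1356]
240 167 [0.6298 0.0688 0.1424]
240 168 [0.6271 0.0688 0.1395]
236 169 [0.6242 0.0814 0.1363]
240 169 [0.624  0.0687 0.1387]
244 169 [0.6246 0.056
[... 835 characters left out ...]
429]
272 174 [ 0.6098 -0.0328  0.1398]
260 175 [0.6059 0.0051 0.1396]
264 175 [ 0.6062 -0.0076  0.1394]
268 175 [ 0.6057 -0.02    0.1443]
272 175 [ 0.6066 -0.0329  0.1401]
264 176 [ 0.6031 -0.0076  0.1387]
268 176 [ 0.6035 -0.0204  0.1378]
272 176 [ 0.604  -0.0332  0.1359]
276 176 [ 0.603  -0.0453  0.1438]
272 177 [ 0.5998 -0.0327  0.1427]
276 177 [ 0.6006 -0.0457  0.139 ]
((814.5448608398438, -14.410552978515625), (403.1800842285156, 289.4287414550781), 80.24541473388672) [[ 637.7676 -188.5674]
 [ 923.0119 -237.6048]
 [ 991.3221  159.7463]
 [ 706.0778  208.7837]]
top 0.86 [198.2, 141.4, 122.1, 34.9] 1796 [0.6579 0.0114 0.1471]
side 0.96 [200.0, 145.1, 57.9, 75.1] 1375 [0.6577 0.0297 0.1336]
```

>>> send_rows(
  motion=[
    [0, 0, -0.004, 0, 0, -0.354, 0.3],
    [0, 0, -0.004, 0, 0, -0.354, 0.3],
    [0, 0, -0.004, 0, 0, -0.354, 0.3],
    [0, 0, -0.004, 0, 0, -0.354, 0.3],
    [0, 0, -0.004, 0, 0, -0.354, 0.3],
    [0, 0, -0.004, 0, 0, -0.354, 0.3],
  ],
)

```text
clock: 1.25
ee_pos: [0.2171, -0.6127, 0.2506]
eef_rot: [-180.0, 0.0, 80.7]
force: [-0.5, 0.9, -0.3]
gripper_width: 0.0256
```

>>> send_rows(
  motion=[
    [0.061, 0.025, 0, 0, 0, 0, 0.3],
    [0.061, 0.025, 0, 0, 0, 0, 0.3],
    [0.061, 0.025, 0, 0, 0, 0, 0.3],
    [0.061, 0.025, 0, 0, 0, 0, 0.3],
    [0.061, 0.025, 0, 0, 0, 0, 0.3],
    [0.061, 0.025, 0, 0, 0, 0, 0.3],
    [0.061, 0.025, 0, 0, 0, 0, 0.3],
  ],
)

```text
clock: 2.12
ee_pos: [0.4132, -0.2979, 0.2508]
eef_rot: [180.0, 0.0, 80.4]
force: [0.5, -0.2, -0.3]
gripper_width: 0.0256
```

>>> send_rows(
  motion=[
    [0.054, 0.0222, 0, 0, 0, 0, 0.3],
    [0.054, 0.0222, 0, 0, 0, 0, 0.3],
    [0.054, 0.0222, 0, 0, 0, 0, 0.3],
    [0.054, 0.0222, 0, 0, 0, 0, 0.3],
    [0.054, 0.0222, 0, 0, 0, 0, 0.3],
    [0.054, 0.0222, 0, 0, 0, 0, 0.3],
    [0.05, 0.0222, 0, 0, 0, 0, 0.3],
    [0.045, 0.02, 0, 0, 0, 0, 0.3],
    [0, 0, 0, 0, 0, 0, 0.3],
  ],
)

```text
clock: 3.25
ee_pos: [0.6076, 0.0116, 0.2504]
eef_rot: [180.0, -0.1, 80.7]
force: [-1.2, 0.7, 0.2]
gripper_width: 0.0257
```

```bash
python3 - <<'E'
from look import *
s=r.get_state();print(s['ee_pos'],s['eef_rot'],s['force'])
for n in('side','top'):
    p=shot(n,n+'1.png'); q=proj(p,[.613,.0182,.136]); print(n,q)
    u,v=q.astype(int); im=p['frame'][v-60:v+60,u-80:u+80,::-1]; cv2.imwrite('pics/c1%s.png'%n,cv2.resize(im,None,fx=5,fy=5))
E
```

```text
[0.60760731 0.01161032 0.25044123] [ 1.79991474e+02 -1.25799351e-01  8.06759031e+01] [-1.15767031  0.72865468  0.23874442]
side [241.30935199 180.70566229]
top [255.85838399 172.87473936]
```

View pics/c1side.png

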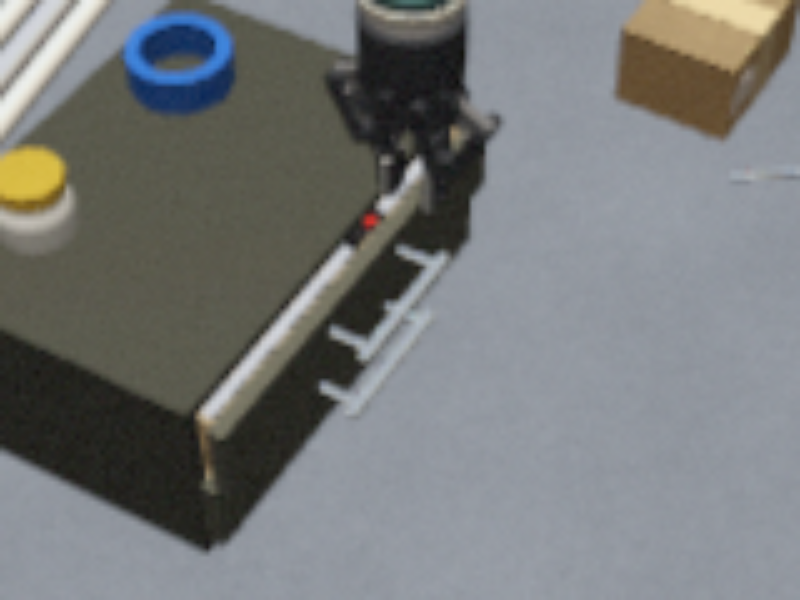

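View pics/c1top.png

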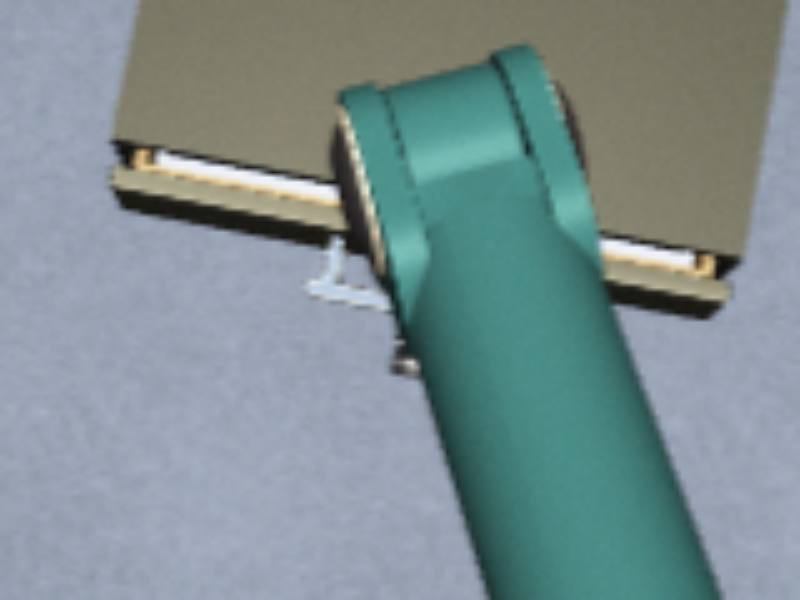

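>>> send_rows(
  motion=[
    [0.005, 0.005, 0, -0.21, 0, 0, 0.27],
    [0.005, 0.005, 0, -0.21, 0, 0, 0.27],
    [0, 0, 0, -0.21, 0, 0.01, 0.27],
    [0, 0, 0, 0, 0, 0, 0.27],
    [0, 0, 0, 0, 0, 0, 0.27],
  ],
)

```text
clock: 3.98
ee_pos: [0.6165, 0.0129, 0.2515]
eef_rot: [162.0, -0.1, 80.0]
force: [0.2, -0.3, 0.7]
gripper_width: 0.0232
```

```bash
cat >> look.py <<'E'
from scipy.spatial.transform import Rotation as Ro
def delta(T):
    s=r.get_state(); M=Ro.from_euler('xyz',s['eef_rot'],degrees=True).as_matrix()
    print('pos',s['ee_pos'].round(4),'rot',s['eef_rot'].round(2),'F',s['force'].round(2),'g',round(s['gripper_width'],4)); print('z',M[:,2].round(3),'y',M[:,1].round(3))
    d=(np.array(T)-s['ee_pos']); print('units',(M.T@d/.8).round(4),'down20mm',(M.T@[0,0,-.02]/.8).round(4))
E
python3 - <<'E'
from look import *
delta([.617,.0175,.2])
E
```

```text
pos [0.6165 0.0129 0.2515] rot [ 1.6196e+02 -5.0000e-02  7.9980e+01] F [ 0.22 -0.34  0.67] g 0.0232
z [ 0.305 -0.053 -0.951] y [ 0.936 -0.166  0.31 ]
units [ 0.0057 -0.0203  0.0611] down20mm [-0.     -0.0077  0.0238]
```

Descend to z≈0.20, check, then to 0.123.

>>> send_rows(
  motion=[
    [0.003, -0.007, 0.02, 0, 0, 0, 0.27],
    [0.003, -0.007, 0.021, 0, 0, 0, 0.27],
    [0, -0.007, 0.02, 0, 0, 0, 0.27],
    [0, 0, 0, 0, 0, 0, 0.27],
  ],
)

```text
clock: 4.47
ee_pos: [0.6147, 0.0193, 0.1966]
eef_rot: [162.2, -0.0, 80.1]
force: [0.3, -0.8, 0.2]
gripper_width: 0.0226
```

```bash
python3 - <<'E'
from look import *
delta([.617,.0175,.1227])
p=shot('side','side2.png'); q=proj(p,[.613,.0182,.136]); u,v=q.astype(int); im=p['frame'][v-60:v+60,u-80:u+80,::-1]; cv2.imwrite('pics/c2side.png',cv2.resize(im,None,fx=5,fy=5))
E
```

```text
pos [0.6147 0.0193 0.1966] rot [ 1.6221e+02 -3.0000e-02  8.0120e+01] F [ 0.33 -0.81  0.2 ] g 0.0226
z [ 0.301 -0.052 -0.952] y [ 0.938 -0.164  0.306]
units [-0.0017 -0.0252  0.0889] down20mm [-0.     -0.0076  0.0238]
```

View pics/c2side.png

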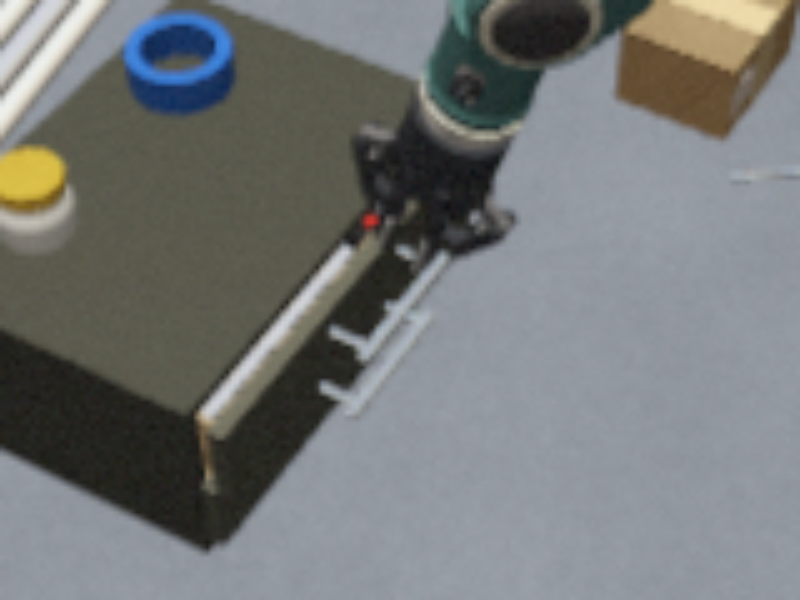

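>>> send_rows(
  motion=[
    [0, -0.004, 0.015, 0, 0, 0, 0.27],
    [0, -0.004, 0.015, 0, 0, 0, 0.27],
    [0, -0.004, 0.015, 0, 0, 0, 0.27],
    [0, 0, 0, 0, 0, 0, 0.27],
  ],
)

```text
clock: 5.03
ee_pos: [0.6172, 0.0188, 0.1605]
eef_rot: [162.1, -0.0, 80.1]
force: [-0.5, -0.1, 1.1]
gripper_width: 0.023
```

>>> send_rows(
  motion=[
    [0, -0.004, 0.012, 0, 0, 0, 0.27],
    [0, -0.004, 0.012, 0, 0, 0, 0.27],
    [0, -0.004, 0.012, 0, 0, 0, 0.27],
    [0, -0.002, 0.007, 0, 0, 0, 0.27],
    [0, 0, 0, 0, 0, 0, 0.27],
  ],
)

```text
clock: 5.65
ee_pos: [0.6177, 0.019, 0.1252]
eef_rot: [162.0, -0.1, 80.1]
force: [-0.0, 0.5, 0.9]
gripper_width: 0.0229
```

```bash
python3 - <<'E'
from look import *
delta([.617,.0175,.1227])
p=shot('side','side3.png'); q=proj(p,[.613,.0182,.136]); u,v=q.astype(int); im=p['frame'][v-40:v+40,u-50:u+50,::-1]; cv2.imwrite('pics/c3side.png',cv2.resize(im,None,fx=7,fy=7))
E
```

```text
pos [0.6177 0.019  0.1252] rot [ 1.6201e+02 -6.0000e-02  8.0110e+01] F [-0.02  0.47  0.91] g 0.0229
z [ 0.304 -0.052 -0.951] y [ 0.937 -0.164  0.309]
units [-0.002  -0.0015  0.0028] down20mm [-0.     -0.0077  0.0238]
```

View pics/c3side.png

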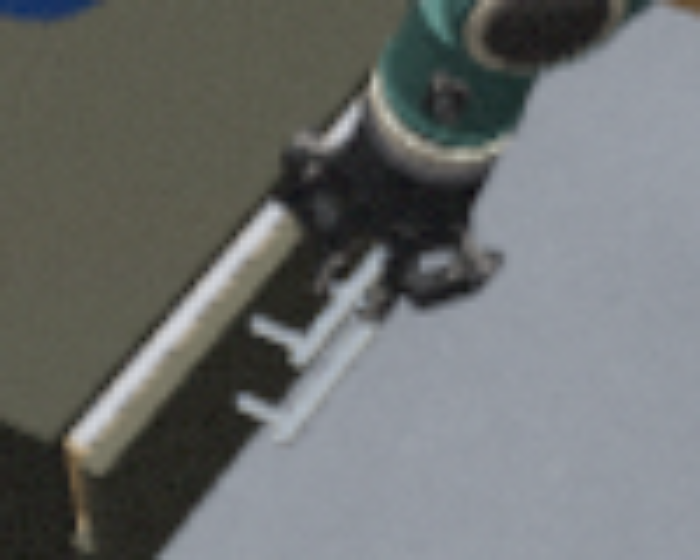

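The fingers straddle the upper bar with no contact force, so I'll close with a gentle grip.

>>> send_rows(
  motion=[
    [0, 0, 0.003, 0, 0, 0, 0.2],
    [0, 0, 0, 0, 0, 0, 0],
    [0, 0, 0, 0, 0, 0, 0],
    [0, 0, 0, 0, 0, 0, 0],
    [0, 0, 0, 0, 0, 0, 0],
  ],
  squeeze=30,
)

```text
clock: 6.32
ee_pos: [0.6187, 0.0189, 0.1235]
eef_rot: [162.0, -0.1, 80.1]
force: [1.5, 0.1, -2.4]
gripper_width: 0.0099
```

```bash
python3 - <<'E'
from look import *
s=r.get_state()['ee_pos']
delta(s-np.array([.986,-.168,0])*.02)
E
```

```text
pos [0.6187 0.0189 0.1235] rot [ 1.6196e+02 -7.0000e-02  8.0100e+01] F [ 1.48  0.08 -2.41] g 0.0099
z [ 0.305 -0.052 -0.951] y [ 0.937 -0.164  0.31 ]
units [-0.0001 -0.0238 -0.0077] down20mm [-0.     -0.0077  0.0238]
```

>>> send_rows(
  motion=[
    [0, -0.012, -0.0039, 0, 0, 0, 0],
    [0, -0.0238, -0.0077, 0, 0, 0, 0],
    [0, -0.0238, -0.0077, 0, 0, 0, 0],
    [0, -0.012, -0.0039, 0, 0, 0, 0],
    [0, 0, 0, 0, 0, 0, 0],
  ],
)

```text
clock: 6.95
ee_pos: [0.5585, 0.0292, 0.1235]
eef_rot: [162.0, -0.0, 80.1]
force: [-0.5, 0.4, -2.6]
gripper_width: 0.0098
```

>>> send_rows(
  motion=[
    [0, -0.0238, -0.0077, 0, 0, 0, 0],
    [0, -0.0238, -0.0077, 0, 0, 0, 0],
    [0, -0.0238, -0.0077, 0, 0, 0, 0],
    [0, -0.0238, -0.0077, 0, 0, 0, 0],
    [0, -0.006, -0.002, 0, 0, 0, 0],
    [0, 0, 0, 0, 0, 0, 0],
  ],
)

```text
clock: 7.7
ee_pos: [0.4759, 0.0435, 0.1235]
eef_rot: [162.0, -0.0, 80.1]
force: [-0.5, -0.6, -0.9]
gripper_width: 0.0095
```

```bash
python3 - <<'E'
from look import *
delta([0,0,0])
for n in('side','top'):
    p=shot(n,n+'4.png'); q=proj(p,[.57,.0182,.136]); u,v=q.astype(int); im=p['frame'][v-60:v+60,u-80:u+80,::-1]; cv2.imwrite('pics/c4%s.png'%n,cv2.resize(im,None,fx=5,fy=5))
E
```

```text
pos [0.4759 0.0435 0.1235] rot [ 1.6195e+02 -4.0000e-02  8.0070e+01] F [-0.46 -0.57 -0.88] g 0.0095
z [ 0.305 -0.053 -0.951] y [ 0.937 -0.164  0.31 ]
units [-0.1563 -0.596  -0.032 ] down20mm [-0.     -0.0077  0.0238]
```

View pics/c4side.png

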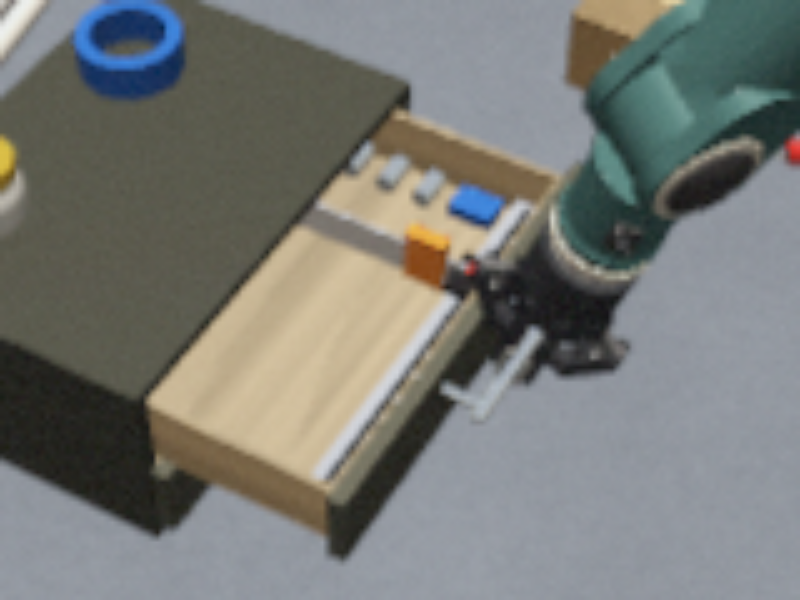

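View pics/c4top.png

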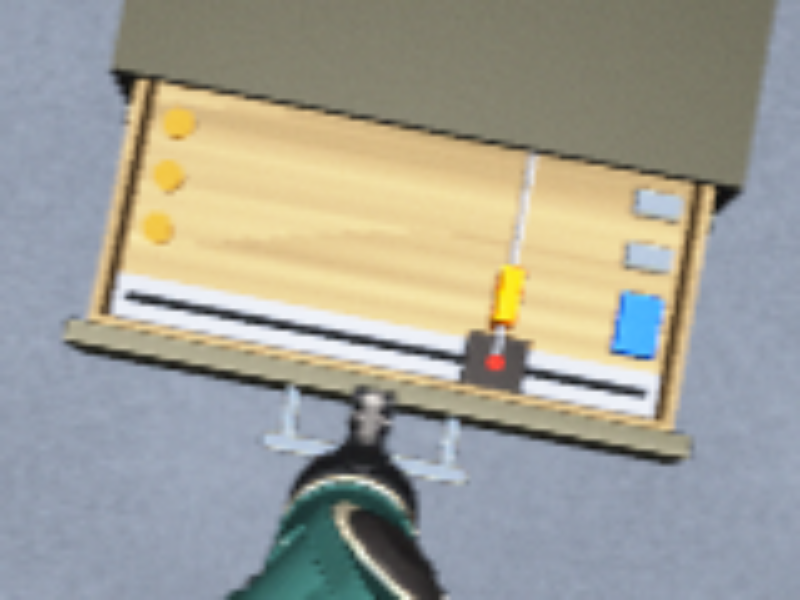

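The drawer is about 0.157 open, and the orange tab shows at roughly (508,297) in the crop. I'll release the handle and lift straight up.

>>> send_rows(
  motion=[
    [0, 0, 0, 0, 0, 0, 0.25],
    [0, 0, 0, 0, 0, 0, 0.25],
    [0, 0.0038, -0.0119, 0, 0, 0, 0.25],
    [0, 0.0077, -0.0238, 0, 0, 0, 0.25],
    [0, 0.0077, -0.0238, 0, 0, 0, 0.25],
    [0, 0.0154, -0.0476, 0, 0, 0, 0.25],
    [0, 0.0154, -0.0476, 0, 0, 0, 0.25],
    [0, 0, 0, 0, 0, 0, 0.25],
  ],
)

```text
clock: 8.8
ee_pos: [0.4776, 0.0441, 0.2571]
eef_rot: [161.5, -0.2, 80.1]
force: [-0.5, 0.3, -0.5]
gripper_width: 0.0215
```

```bash
python3 - <<'E'
from look import *
np.set_printoptions(precision=4,suppress=True)
delta([0,0,0])
for n in('side','top'):
    p=shot(n,n+'5.png'); P=cloud(p)
    for o in ('divider_tab','carriage','pin'):
        for d in r.outline_of(o,p)[:1]:
            M=d['mask'];X=P[M]; print(n,o,d['score'],d['extent'],M.sum(),np.nanmedian(X,0),np.nanpercentile(X,[5,95],axis=0).ravel())
    f=p['frame'].astype(int); R,G,B=f[...,0],f[...,1],f[...,2]
    q=proj(p,[.59,0,.15]);v,u=np.nonzero((R>170)&(G>90)&(G<190)&(B<60)); k=(abs(u-q[0])<60)&(abs(v-q[1])<40);u,v=u[k],v[k]
    X=P[v,u]; T=X[X[:,2]>.146]; print('orange',len(X),'top',len(T),T.mean(0) if len(T) else '',T.min(0),T.max(0)); 
    v,u=np.nonzero((R>170)&(G<70)&(B<70)); k=(abs(u-q[0])<60)&(abs(v-q[1])<60); print('red',P[v[k],u[k]])
    u,v=q.astype(int); cv2.imwrite('pics/c5%s.png'%n,cv2.resize(p['frame'][v-60:v+60,u-80:u+80,::-1],None,fx=5,fy=5))
E
```

```text
pos [0.4776 0.0441 0.2571] rot [161.52  -0.16  80.07] F [-0.49  0.27 -0.45] g 0.0215
z [ 0.313 -0.052 -0.948] y [ 0.934 -0.164  0.317]
units [-0.1582 -0.6505  0.1209] down20mm [-0.0001 -0.0079  0.0237]
side divider_tab 0.63 [232.3, 164.5, 38.3, 22.0] 263 [ 0.5805 -0.0444  0.1249] [ 0.5305 -0.0619  0.1026  0.6714 -0.0219  0.1493]
side carriage 0.81 [230.8, 162.7, 36.2, 19.5] 267 [ 0.589  -0.0475  0.1248] [ 0.5335 -0.0619  0.1004  0.6736 -0.0227  0.149 ]
side pin 0.19 [134.1, 117.6, 146.2, 118.3] 9907 [0.7192 0.0674 0.1528] [ 0.5196 -0.16    0.0472  0.9406  0.2028  0.1756]
orange 5 top 4 [ 0.5764 -0.0385  0.1506] [ 0.5629 -0.041   0.149 ] [ 0.5857 -0.0359  0.1518]
red [[ 0.5333 -0.0372  0.1319]]
top divider_tab 0.76 [268.8, 180.9, 14.1, 24.1] 174 [ 0.541  -0.0421  0.1302] [ 0.5217 -0.0538  0.1245  0.5864 -0.0219  0.1527]
top carriage 0.55 [266.4, 176.3, 13.0, 29.6] 215 [ 0.5471 -0.0435  0.1295] [ 0.5218 -0.0568  0.0969  0.5896 -0.0249  0.1527]
top pin 0.28 [113.3, 169.7, 28.2, 21.2] 557 [0.5897 0.4205 0.1457] [0.565  0.4011 0.0241 0.6186 0.4553 0.1533]
orange 13 top 5 [ 0.5704 -0.0413  0.1504] [ 0.5578 -0.0452  0.1483] [ 0.583  -0.0389  0.1515]
red [[ 0.5311 -0.0373  0.1329]]
```

View pics/c5top.png

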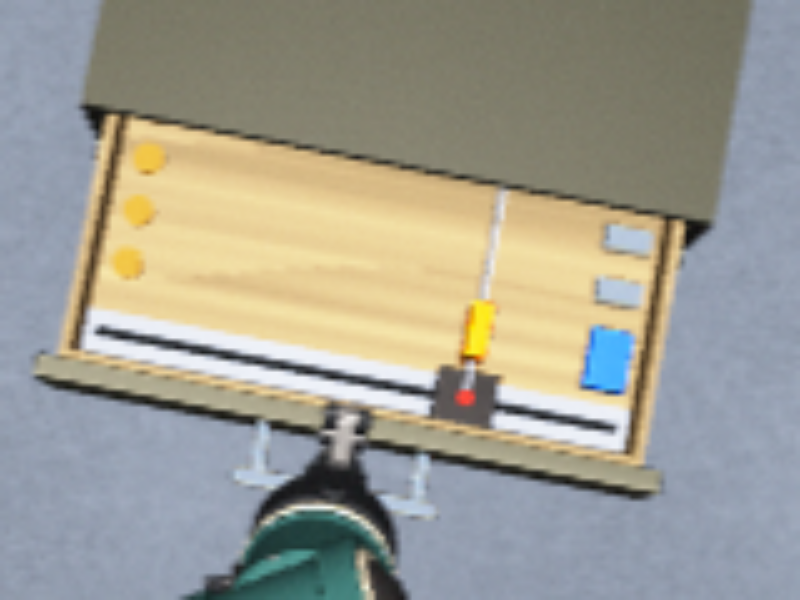

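```bash
python3 - <<'E'
from look import *
np.set_printoptions(precision=4,suppress=True)
def plane(p,u,v,z):
    d=p['R'].T@np.linalg.inv(p['mtx'])@np.array([u,v,1.]); c=-p['R'].T@p['t']; return c+d*(z-c[2])/d[2]
p=r.grab_frame('top'); hsv=cv2.cvtColor(p['frame'],cv2.COLOR_RGB2HSV)
q=proj(p,[.5755,-.043,.151]); u0,v0=q.round().astype(int); print(q)
def cen(M):
    v,u=np.nonzero(M[v0-10:v0+25,u0-15:u0+15]); return u.mean()+u0-15,v.mean()+v0-10,len(u)
M=(hsv[...,0]>10)&(hsv[...,0]<24)&(hsv[...,1]>190); u,v,n=cen(M); print('tab',u,v,n,plane(p,u,v,.151),plane(p,u,v,.145))
M=((hsv[...,0]<8)|(hsv[...,0]>172))&(hsv[...,1]>130)&(hsv[...,2]>120); u,v,n=cen(M); print('pin',u,v,n,plane(p,u,v,.1325))
p=r.grab_frame('side'); hsv=cv2.cvtColor(p['frame'],cv2.COLOR_RGB2HSV)
q=proj(p,[.5755,-.043,.14]); u0,v0=q.round().astype(int)
M=((hsv[...,0]<8)|(hsv[...,0]>172))&(hsv[...,1]>130)&(hsv[...,2]>120); u,v,n=cen(M); print('pin',u,v,n,plane(p,u,v,.1325))
E
```

```text
[275.3704 184.3663]
tab 274.5 186.125 16 [ 0.5699 -0.0403  0.151 ] [ 0.5706 -0.0408  0.145 ]
pin 273.6363636363636 198.0909090909091 11 [ 0.534  -0.0394  0.1325]
pin 265.2 176.6 5 [ 0.5331 -0.039   0.1325]
```

>>> send_rows(
  motion=[
    [0, 0, 0, 0.215, 0, 0, 0.5],
    [0, 0, 0, 0.215, 0, 0, 0.5],
    [0, 0, 0, 0.215, 0, 0, 0.5],
    [0, 0, 0, 0, 0, 0.348, 0.5],
    [0, 0, 0, 0, 0, 0.348, 0.5],
    [0, 0, 0, 0, 0, 0.348, 0.5],
    [0, 0, 0, 0, 0, 0.348, 0.5],
    [0, 0, 0, 0, 0, 0.348, 0.5],
    [0, 0, 0, 0, 0, 0.348, 0.5],
    [0, 0, 0, 0, 0, 0.348, 0.5],
  ],
)

```text
clock: 10.55
ee_pos: [0.4752, 0.0438, 0.2531]
eef_rot: [-179.8, 0.4, 10.0]
force: [-0.7, -0.7, -0.3]
gripper_width: 0.043
```

>>> send_rows(
  motion=[
    [0, 0, 0, 0, 0, 0.348, 0.5],
    [0, 0, 0, 0, 0, 0.348, 0.5],
    [0, 0, 0, 0, 0, 0, 0.5],
    [0, 0, 0, 0, 0, 0, 0.5],
  ],
)

```text
clock: 11.05
ee_pos: [0.4752, 0.0438, 0.2533]
eef_rot: [-179.9, 0.4, -9.5]
force: [0.2, -0.1, -0.2]
gripper_width: 0.0426
```

```bash
python3 - <<'E'
from look import *
delta([.574,-.043,.25]); print(r.get_state()['qpos'])
E
```

```text
pos [0.4752 0.0438 0.2533] rot [-179.93    0.45   -9.46] F [ 0.16 -0.1  -0.15] g 0.0426
z [-0.007  0.003 -1.   ] y [-0.164 -0.986 -0.001]
units [0.1397 0.0868 0.0029] down20mm [0.0002 0.     0.025 ]
[   7.50954046   10.10564674  -18.49492052  112.67333976    3.493446
   58.17641487 -112.03866841]
```

>>> send_rows(
  motion=[
    [0.035, 0.022, 0.01, 0, 0, 0, 0.5],
    [0.035, 0.022, 0.01, 0, 0, 0, 0.5],
    [0.035, 0.022, 0.01, 0, 0, 0, 0.5],
    [0.035, 0.021, 0.01, 0, 0, 0, 0.5],
    [0, 0, 0.01, 0, 0, 0, 0.5],
    [0, 0, 0, 0, 0, 0, 0.5],
  ],
)

```text
clock: 11.8
ee_pos: [0.5727, -0.0429, 0.2115]
eef_rot: [-179.9, 0.6, -9.5]
force: [0.2, 0.8, -0.1]
gripper_width: 0.0423
```

```bash
python3 - <<'E'
from look import *
delta([.574,-.043,.118])
for n in('side','top'):
    p=shot(n,n+'6.png'); q=proj(p,[.57,-.04,.15]); u,v=q.astype(int); im=p['frame'][v-50:v+50,u-60:u+60,::-1]; cv2.imwrite('pics/c6%s.png'%n,cv2.resize(im,None,fx=5,fy=5))
E
```

```text
pos [ 0.5727 -0.0429  0.2115] rot [-179.91    0.58   -9.54] F [ 0.25  0.77 -0.14] g 0.0423
z [-0.01   0.003 -1.   ] y [-0.166 -0.986 -0.002]
units [2.800e-03 1.000e-04 1.169e-01] down20mm [0.0003 0.     0.025 ]
```

View pics/c6side.png

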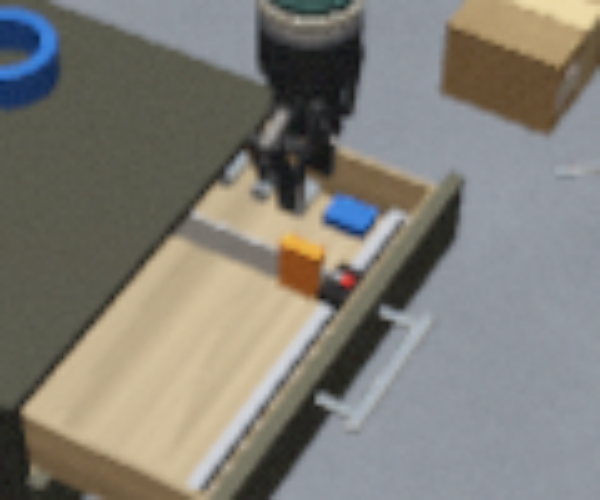

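View pics/c6top.png

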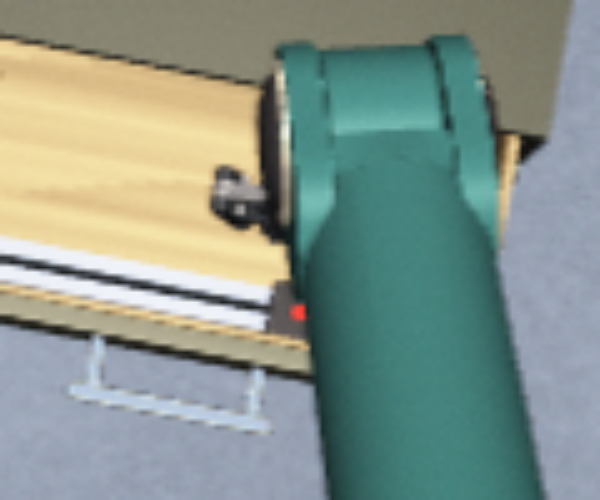

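>>> send_rows(
  motion=[
    [0.0025, 0, 0.02, 0, 0, 0, 0.5],
    [0, 0, 0.02, 0, 0, 0, 0.5],
    [0, 0, 0.02, 0, 0, 0, 0.5],
    [0, 0, 0.012, 0, 0, 0, 0.5],
    [0, 0, 0, 0, 0, 0, 0.5],
  ],
)

```text
clock: 12.52
ee_pos: [0.5747, -0.0437, 0.1538]
eef_rot: [-179.9, 0.5, -9.6]
force: [0.6, -0.2, -0.2]
gripper_width: 0.0426
```

```bash
python3 - <<'E'
from look import *
delta([.574,-.043,.118])
for n in('side',):
    p=shot(n,n+'7.png'); q=proj(p,[.57,-.04,.15]); u,v=q.astype(int); im=p['frame'][v-35:v+35,u-45:u+45,::-1]; cv2.imwrite('pics/c7%s.png'%n,cv2.resize(im,None,fx=8,fy=8))
E
```

```text
pos [ 0.5747 -0.0437  0.1538] rot [-179.93    0.55   -9.63] F [ 0.62 -0.16 -0.2 ] g 0.0426
z [-0.009  0.003 -1.   ] y [-0.167 -0.986 -0.001]
units [-0.0006 -0.0006  0.0447] down20mm [0.0002 0.     0.025 ]
```

View pics/c7side.png

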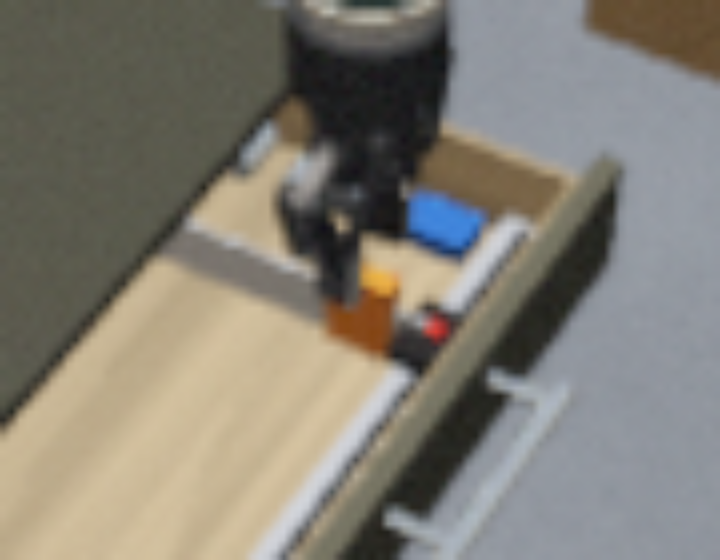

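>>> send_rows(
  motion=[
    [-0.0025, 0, 0.015, 0, 0, 0, 0.5],
    [0, 0, 0.015, 0, 0, 0, 0.5],
    [0, 0, 0.0145, 0, 0, 0, 0.5],
    [0, 0, 0, 0, 0, 0, 0.5],
  ],
)

```text
clock: 13.08
ee_pos: [0.5722, -0.0433, 0.118]
eef_rot: [-179.9, 0.6, -9.6]
force: [0.2, 0.4, -0.2]
gripper_width: 0.0428
```

```bash
python3 - <<'E'
from look import *
delta([.574,-.043,.118])
for n in('side',):
    p=shot(n,n+'8.png'); q=proj(p,[.57,-.04,.15]); u,v=q.astype(int); im=p['frame'][v-35:v+35,u-45:u+45,::-1]; cv2.imwrite('pics/c8%s.png'%n,cv2.resize(im,None,fx=8,fy=8))
E
```

```text
pos [ 0.5722 -0.0433  0.118 ] rot [-179.94    0.57   -9.63] F [ 0.23  0.42 -0.21] g 0.0428
z [-0.01   0.003 -1.   ] y [-0.167 -0.986 -0.001]
units [ 0.0021 -0.0007 -0.0001] down20mm [0.0002 0.     0.025 ]
```

View pics/c8side.png

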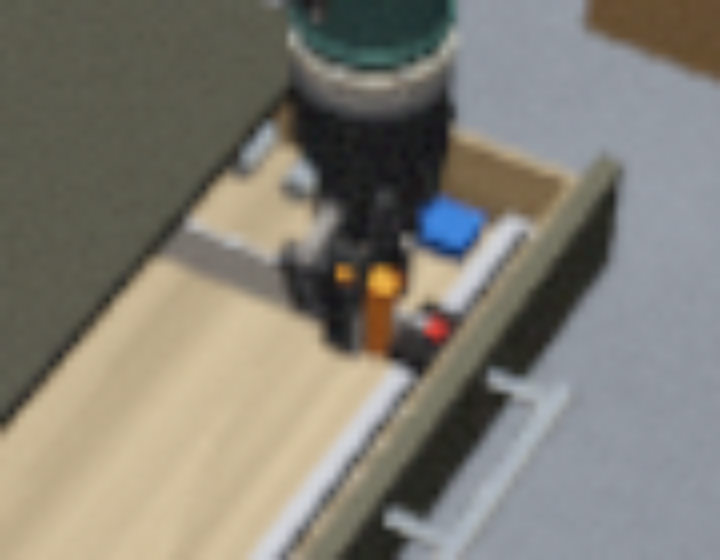

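>>> send_rows(
  motion=[
    [0, 0, 0, 0, 0, 0, 0],
    [0, 0, 0, 0, 0, 0, 0],
    [0, 0, 0, 0, 0, 0, 0],
    [0, 0, 0, 0, 0, 0, 0],
    [0, 0, 0, 0, 0, 0, 0],
  ],
  squeeze=30,
)

```text
clock: 13.75
ee_pos: [0.5735, -0.0435, 0.1199]
eef_rot: [-179.9, 0.4, -9.6]
force: [0.2, -1.1, 4.7]
gripper_width: 0.0135
```

```bash
cat >> look.py <<'E'
CY=np.array([.168,.986,0])
def st():
    s=r.get_state(); print('t',round(s['clock'],2),'pos',s['ee_pos'].round(4),'rot',s['eef_rot'].round(2),'F',s['force'].round(2),'Fy',round(float(s['force']@CY),2),'s',round(float(s['ee_pos']@CY),4),'g',round(s['gripper_width'],4))
def pin(fn=None):
    s=r.get_state()['ee_pos']; T=s-.042*np.array([.986,-.168,0]); T[2]=.1325
    p=r.grab_frame('side'); q=proj(p,T); u,v=q.astype(int)
    hsv=cv2.cvtColor(p['frame'],cv2.COLOR_RGB2HSV); M=((hsv[...,0]<8)|(hsv[...,0]>172))&(hsv[...,1]>110)&(hsv[...,2]>90)
    b,a=np.nonzero(M[v-15:v+15,u-15:u+15]); P=cloud(p)
    print('pin px',len(a),(a.mean()+u-15).round(2) if len(a) else '',(b.mean()+v-15).round(2) if len(a) else '','z',P[b+v-15,a+u-15,2].round(4),'exp',q.round(1))
    if fn: cv2.imwrite('pics/'+fn,cv2.resize(p['frame'][v-25:v+25,u-30:u+30,::-1],None,fx=10,fy=10,interpolation=cv2.INTER_CUBIC))
E
python3 -c "
from look import *
st();pin('p0.png')"
```

```text
t 13.75 pos [ 0.5735 -0.0435  0.1199] rot [-179.93    0.37   -9.65] F [ 0.23 -1.1   4.74] Fy -1.05 s 0.0535 g 0.0135
pin px 8 265.12 177.12 z [0.1301 0.1256 0.1321 0.1311 0.1266 0.1292 0.1335 0.1289] exp [265.2 177.1]
```

View pics/p0.png

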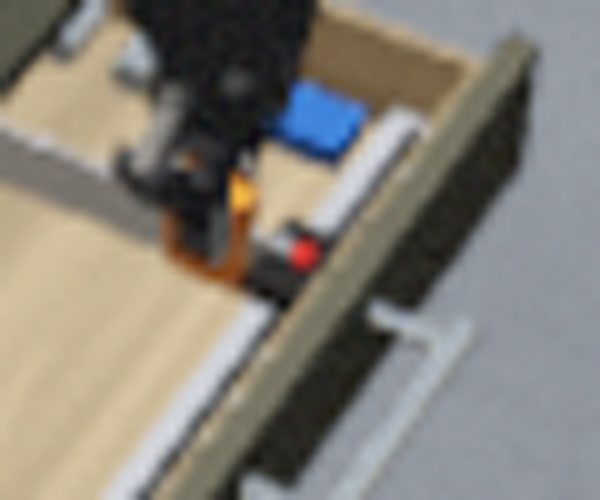

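>>> send_rows(
  motion=[
    [0, 0, -0.002, 0, 0, 0, 0],
    [0, -0.01, 0, 0, 0, 0, 0],
    [0, -0.018, 0, 0, 0, 0, 0],
    [0, -0.018, 0, 0, 0, 0, 0],
    [0, -0.01, 0, 0, 0, 0, 0],
    [0, 0, 0, 0, 0, 0, 0],
  ],
)

```text
clock: 14.55
ee_pos: [0.58, 0.0016, 0.12]
eef_rot: [-179.9, 0.5, -9.6]
force: [1.6, 1.4, -6.7]
gripper_width: 0.0137
```

```bash
python3 -c "
from look import *
st();pin('p1.png')"
```

```text
t 14.55 pos [0.58   0.0016 0.12  ] rot [-179.89    0.52   -9.61] F [ 1.55  1.35 -6.68] Fy 1.59 s 0.099 g 0.0137
pin px 7 260.0 184.29 z [0.1276 0.1318 0.1325 0.1298 0.1384 0.1305 0.1292] exp [260.  184.6]
```

View pics/p1.png

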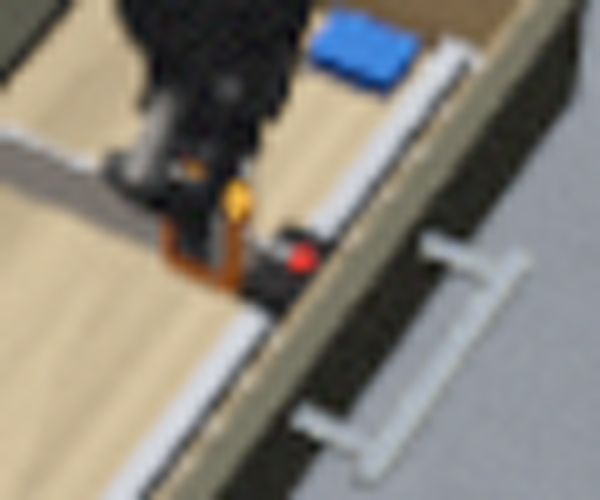

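>>> send_rows(
  motion=[
    [0, -0.0025, 0.001, 0, 0, 0, 0],
    [0, -0.0025, 0, 0, 0, 0, 0],
  ],
)

```text
clock: 14.85
ee_pos: [0.5804, 0.0025, 0.1199]
eef_rot: [179.9, 0.5, -9.7]
force: [-1.7, -8.8, -0.9]
gripper_width: 0.0135
```

>>> send_rows(
  motion=[
    [0, -0.0025, 0, 0, 0, 0, 0],
    [0, -0.0025, 0, 0, 0, 0, 0],
  ],
)

```text
clock: 15.1
ee_pos: [0.5813, 0.006, 0.1199]
eef_rot: [179.9, 0.5, -9.7]
force: [0.2, -4.9, -3.4]
gripper_width: 0.0135
```

>>> send_rows(
  motion=[
    [0, -0.0025, 0, 0, 0, 0, 0],
    [0, -0.0025, 0, 0, 0, 0, 0],
  ],
)

```text
clock: 15.35
ee_pos: [0.5823, 0.0121, 0.1199]
eef_rot: [-180.0, 0.5, -9.7]
force: [-1.0, -3.0, -3.7]
gripper_width: 0.0136
```

```bash
python3 -c "
from look import *
st();pin('p2.png')
p=r.grab_frame('side'); print((p['mtx']@p['R']@np.array([0,0,.0035])).round(3), (p['R']@np.array([.54,0,.13])+p['t'])[2])"
```

```text
t 15.35 pos [0.5823 0.0121 0.1199] rot [-179.97    0.47   -9.66] F [-1.   -3.05 -3.74] Fy -3.17 s 0.1097 g 0.0136
pin px 9 258.33 186.11 z [0.1254 0.1273 0.1315 0.1354 0.1313 0.1252 0.1311 0.1341 0.129 ] exp [258.6 186.3]
[-0.652 -1.334 -0.003] 1.4160145562177637
```

View pics/p2.png

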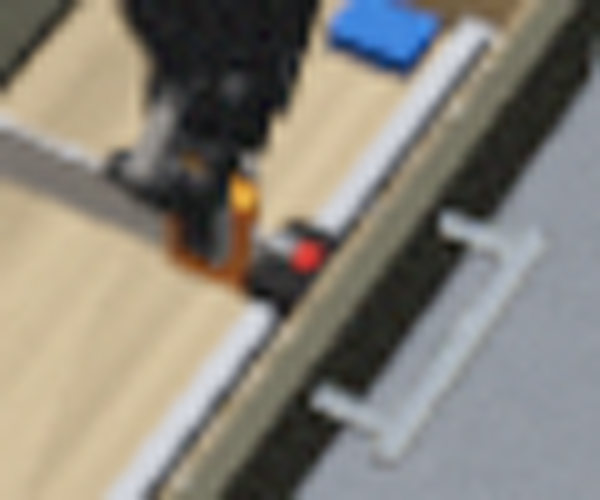

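>>> send_rows(
  motion=[
    [0, -0.0025, 0, 0, 0, 0, 0],
    [0, -0.0025, 0, 0, 0, 0, 0],
  ],
)

```text
clock: 15.7
ee_pos: [0.583, 0.0167, 0.1199]
eef_rot: [-179.9, 0.5, -9.6]
force: [-1.5, -3.2, -5.0]
gripper_width: 0.0137
```

>>> send_rows(
  motion=[
    [0, -0.0025, 0, 0, 0, 0, 0],
    [0, -0.0025, 0, 0, 0, 0, 0],
  ],
)

```text
clock: 15.95
ee_pos: [0.5837, 0.0207, 0.1199]
eef_rot: [-179.9, 0.5, -9.6]
force: [0.4, -4.2, -6.7]
gripper_width: 0.0137
```

```bash
python3 -c "
from look import *
st();pin('p3.png')"
```

```text
t 15.95 pos [0.5837 0.0207 0.1199] rot [-179.94    0.47   -9.63] F [ 0.42 -4.17 -6.69] Fy -4.04 s 0.1185 g 0.0137
pin px 8 257.25 187.38 z [0.127  0.1294 0.1321 0.129  0.1319 0.1374 0.1336 0.1292] exp [257.5 187.8]
```

>>> send_rows(
  motion=[
    [0, -0.0025, 0.0005, 0, 0, 0, 0],
    [0, -0.0025, 0.0005, 0, 0, 0, 0],
  ],
)

```text
clock: 16.25
ee_pos: [0.5849, 0.0246, 0.1199]
eef_rot: [-179.9, 0.4, -9.6]
force: [-2.4, -3.5, -0.7]
gripper_width: 0.0136
```

>>> send_rows(
  motion=[
    [0, -0.0025, 0, 0, 0, 0, 0],
    [0, -0.0025, 0, 0, 0, 0, 0],
  ],
)

```text
clock: 16.5
ee_pos: [0.5858, 0.0287, 0.1199]
eef_rot: [-179.9, 0.4, -9.6]
force: [0.1, -2.5, -1.7]
gripper_width: 0.0134
```

```bash
python3 -c "
from look import *
st();pin('p4.png')"
```

```text
t 16.5 pos [0.5858 0.0287 0.1199] rot [-179.91    0.36   -9.63] F [ 0.08 -2.51 -1.67] Fy -2.46 s 0.1268 g 0.0134
pin px 8 256.12 189.12 z [0.1265 0.1279 0.1327 0.1306 0.1289 0.129  0.1257 0.1277] exp [256.3 189.1]
```

>>> send_rows(
  motion=[
    [0, -0.0025, 0, 0, 0, 0, 0],
    [0, -0.0025, 0, 0, 0, 0, 0],
  ],
)

```text
clock: 16.8
ee_pos: [0.5865, 0.033, 0.1199]
eef_rot: [-179.9, 0.4, -9.6]
force: [-0.3, -1.5, 0.6]
gripper_width: 0.0136
```

>>> send_rows(
  motion=[
    [0, -0.0025, 0, 0, 0, 0, 0],
    [0, -0.0025, 0, 0, 0, 0, 0],
  ],
)

```text
clock: 17.05
ee_pos: [0.5873, 0.0378, 0.1199]
eef_rot: [-179.8, 0.4, -9.6]
force: [0.8, 0.5, 1.8]
gripper_width: 0.0133
```

```bash
python3 -c "
from look import *
st();pin('p5.png')"
```

```text
t 17.05 pos [0.5873 0.0378 0.1199] rot [-179.82    0.35   -9.59] F [0.76 0.49 1.77] Fy 0.61 s 0.1359 g 0.0133
pin px 7 255.0 191.0 z [0.1281 0.1302 0.1265 0.1318 0.1244 0.1295 0.1253] exp [255.2 190.6]
```

>>> send_rows(
  motion=[
    [0, -0.0012, 0, 0, 0, 0, 0],
    [0, 0, 0, 0, 0, 0, 0],
  ],
)

```text
clock: 17.35
ee_pos: [0.5872, 0.0379, 0.1199]
eef_rot: [-179.9, 0.4, -9.6]
force: [0.3, 1.6, 3.0]
gripper_width: 0.0136
```

```bash
python3 -c "
from look import *
st();pin('p6.png')"
```

```text
t 17.35 pos [0.5872 0.0379 0.1199] rot [-179.88    0.37   -9.61] F [0.3  1.62 2.96] Fy 1.64 s 0.1361 g 0.0136
pin px 8 255.12 191.12 z [0.1298 0.126  0.1284 0.1285 0.1268 0.1309 0.1325 0.1272] exp [255.1 190.7]
```

View pics/p6.png

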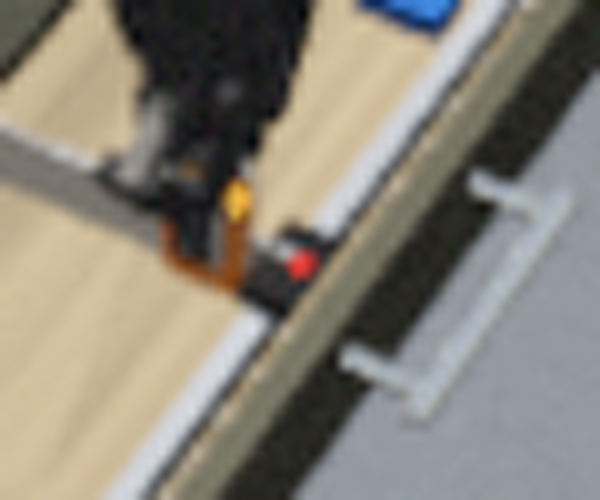

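>>> send_rows(
  motion=[
    [0, -0.0012, 0, 0, 0, 0, 0],
    [0, 0, 0, 0, 0, 0, 0],
  ],
)

```text
clock: 17.65
ee_pos: [0.5872, 0.038, 0.1198]
eef_rot: [-179.9, 0.4, -9.6]
force: [-0.2, -0.0, 5.8]
gripper_width: 0.0133
```

```bash
python3 -c "
from look import *
st();pin('p7.png')"
```

```text
t 17.65 pos [0.5872 0.038  0.1198] rot [-179.94    0.39   -9.64] F [-0.2  -0.04  5.79] Fy -0.08 s 0.1361 g 0.0133
pin px 8 255.12 191.12 z [0.1287 0.1317 0.1282 0.1301 0.1253 0.1314 0.1308 0.1262] exp [255.2 190.7]
```

>>> send_rows(
  motion=[
    [0, -0.0012, 0, 0, 0, 0, 0],
    [0, 0, 0, 0, 0, 0, 0],
  ],
)

```text
clock: 17.95
ee_pos: [0.5872, 0.0381, 0.1199]
eef_rot: [-180.0, 0.4, -9.7]
force: [-0.1, -1.1, 6.7]
gripper_width: 0.0133
```

```bash
python3 -c "
from look import *
st();pin('p8.png')"
```

```text
t 17.95 pos [0.5872 0.0381 0.1199] rot [-180.      0.41   -9.67] F [-0.06 -1.11  6.74] Fy -1.11 s 0.1362 g 0.0133
pin px 8 255.12 191.12 z [0.1277 0.1236 0.1289 0.1319 0.1229 0.1256 0.1279 0.1268] exp [255.1 190.7]
```

>>> send_rows(
  motion=[
    [0, -0.0012, -0.0005, 0, 0, 0, 0],
    [0, -0.0012, -0.0005, 0, 0, 0, 0],
    [0, 0, 0, 0, 0, 0, 0],
  ],
)

```text
clock: 18.38
ee_pos: [0.5871, 0.0383, 0.1199]
eef_rot: [179.9, 0.5, -9.7]
force: [0.1, -6.1, 3.4]
gripper_width: 0.0135
```

```bash
python3 -c "
from look import *
st();pin('p9.png')"
```

```text
t 18.38 pos [0.5871 0.0383 0.1199] rot [179.89   0.47  -9.73] F [ 0.11 -6.06  3.39] Fy -5.96 s 0.1363 g 0.0135
pin px 8 255.12 191.12 z [0.13   0.128  0.1254 0.125  0.1261 0.1298 0.1281 0.1244] exp [255.1 190.7]
```

It holds the notch against −6 N with only 0.2 mm of movement, so I'll relax the push back to neutral.

>>> send_rows(
  motion=[
    [0, 0.0013, -0.0005, 0, 0, 0, 0],
    [0, 0.0013, -0.0005, 0, 0, 0, 0],
    [0, 0, 0, 0, 0, 0, 0],
    [0, 0, 0, 0, 0, 0, 0],
  ],
)

```text
clock: 18.92
ee_pos: [0.5861, 0.0384, 0.12]
eef_rot: [-180.0, 0.6, -9.6]
force: [0.6, -4.1, -7.9]
gripper_width: 0.0134
```

```bash
python3 - <<'E'
from look import *
st();pin('p10.png')
for n in('side','top'):
    p=shot(n,n+'10.png')
    st()
p=r.grab_frame('side');P=cloud(p)
# pin vs carriage top height, averaged
zs=[]
for k in range(6):
    p=r.grab_frame('side');P=cloud(p);zs.append([P[191,255,2],P[190,255,2],P[191,256,2],P[191,254,2],P[192,255,2]])
print(np.mean(zs,0).round(4))
st()
E
```

```text
t 18.93 pos [0.5861 0.0384 0.12  ] rot [-179.99    0.56   -9.64] F [ 0.56 -4.06 -7.85] Fy -3.91 s 0.1364 g 0.0134
pin px 8 255.12 191.12 z [0.1241 0.1276 0.1287 0.1297 0.1272 0.1285 0.1269 0.1258] exp [255.4 190.8]
t 19.02 pos [0.5861 0.0384 0.12  ] rot [-179.99    0.55   -9.64] F [ 0.17 -6.   -9.53] Fy -5.89 s 0.1364 g 0.0135
t 19.07 pos [0.5861 0.0384 0.12  ] rot [-179.99    0.56   -9.65] F [  0.05  -4.5  -10.63] Fy -4.43 s 0.1364 g 0.0136
[0.1292 0.1283 0.1275 0.1288 0.1282]
t 19.43 pos [0.5861 0.0384 0.12  ] rot [-179.99    0.56   -9.65] F [  0.07  -5.41 -10.43] Fy -5.32 s 0.1363 g 0.0135
```

View pics/p10.png

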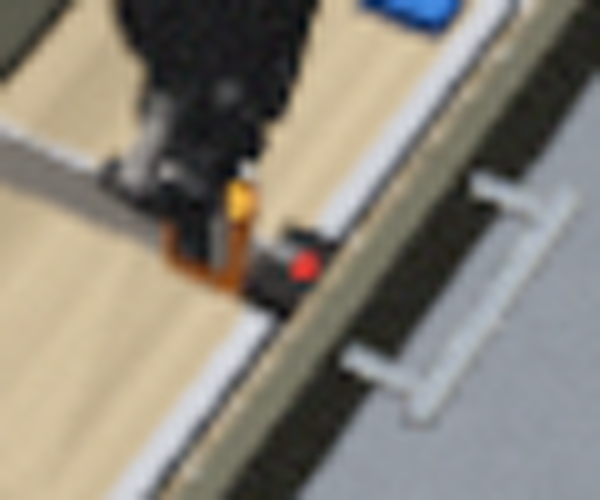

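View pics/side10.png

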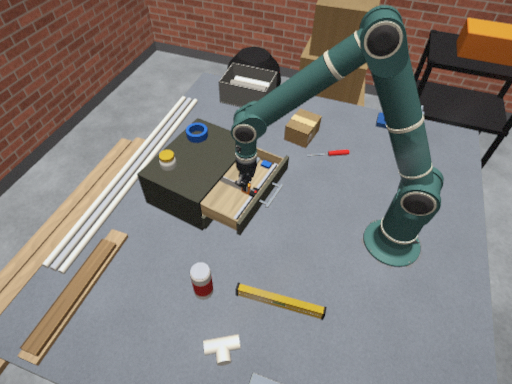

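View pics/top10.png

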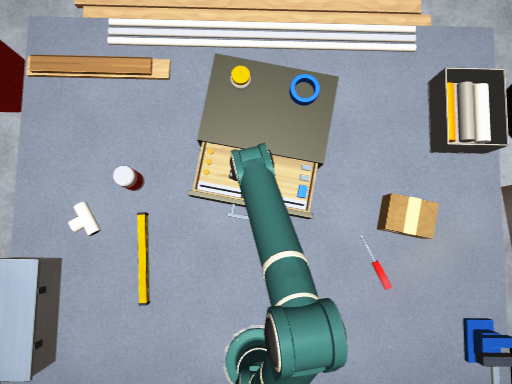

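>>> send_rows(
  motion=[
    [0, 0.001, 0.001, 0, 0, 0, 0],
    [0, 0.001, 0, 0, 0, 0, 0],
    [0, 0, 0, 0, 0, 0, 0],
    [0, 0, 0, 0, 0, 0, 0],
  ],
)

```text
clock: 19.92
ee_pos: [0.5864, 0.0383, 0.1199]
eef_rot: [-179.9, 0.5, -9.6]
force: [-0.9, 0.1, -9.9]
gripper_width: 0.0135
```

```bash
python3 - <<'E'
from look import *
for k in range(8): st(); r.grab_frame('side')
pin()
E
```

```text
t 19.93 pos [0.5864 0.0383 0.1199] rot [-179.89    0.48   -9.59] F [-0.89  0.05 -9.9 ] Fy -0.1 s 0.1363 g 0.0135
t 19.98 pos [0.5864 0.0383 0.12  ] rot [-179.89    0.48   -9.59] F [ -1.25  -0.5  -10.17] Fy -0.71 s 0.1363 g 0.0137
t 20.02 pos [0.5865 0.0383 0.12  ] rot [-179.89    0.47   -9.6 ] F [ -2.43  -0.18 -10.11] Fy -0.58 s 0.1363 g 0.0134
t 20.07 pos [0.5865 0.0383 0.12  ] rot [-179.89    0.47   -9.6 ] F [ -0.58  -0.75 -11.32] Fy -0.83 s 0.1363 g 0.0133
t 20.12 pos [0.5865 0.0382 0.12  ] rot [-179.89    0.47   -9.6 ] F [ -1.29   0.64 -10.65] Fy 0.41 s 0.1362 g 0.0135
t 20.18 pos [0.5866 0.0383 0.12  ] rot [-179.88    0.46   -9.6 ] F [ -0.76   0.69 -11.14] Fy 0.56 s 0.1363 g 0.0138
t 20.23 pos [0.5866 0.0382 0.12  ] rot [-179.89    0.46   -9.6 ] F [ -0.22   1.33 -11.53] Fy 1.28 s 0.1362 g 0.0134
t 20.27 pos [0.5866 0.0382 0.12  ] rot [-179.88    0.46   -9.6 ] F [ -2.     1.41 -11.18] Fy 1.05 s 0.1362 g 0.0135
pin px 8 255.12 191.12 z [0.127  0.1199 0.1315 0.1287 0.1273 0.1301 0.1257 0.127 ] exp [255.3 190.8]
```

>>> send_rows(
  motion=[
    [0, 0, 0.0008, 0, 0, 0, 0],
    [0, 0, 0, 0, 0, 0, 0],
    [0, 0, 0, 0, 0, 0, 0],
    [0, 0, 0, 0, 0, 0, 0],
    [0, 0, 0, 0, 0, 0, 0],
    [0, 0, 0, 0, 0, 0, 0],
    [0, 0, 0, 0, 0, 0, 0],
    [0, 0, 0, 0, 0, 0, 0],
  ],
)

```text
clock: 21.38
ee_pos: [0.5872, 0.038, 0.1199]
eef_rot: [-179.9, 0.4, -9.6]
force: [1.3, 4.7, -6.4]
gripper_width: 0.0132
```

```bash
python3 - <<'E'
from look import *
for k in range(8): st(); r.grab_frame('side')
E
```

```text
t 21.38 pos [0.5872 0.038  0.1199] rot [-179.88    0.38   -9.62] F [ 1.35  4.67 -6.39] Fy 4.83 s 0.1361 g 0.0132
t 21.43 pos [0.5872 0.038  0.1199] rot [-179.88    0.38   -9.62] F [ 0.93  5.55 -5.83] Fy 5.63 s 0.1361 g 0.014
t 21.48 pos [0.5872 0.038  0.1199] rot [-179.88    0.38   -9.61] F [ 1.12  4.78 -6.71] Fy 4.91 s 0.1361 g 0.0138
t 21.52 pos [0.5872 0.038  0.1199] rot [-179.89    0.37   -9.61] F [ 0.67  4.45 -6.26] Fy 4.5 s 0.1361 g 0.0133
t 21.57 pos [0.5872 0.038  0.1199] rot [-179.88    0.38   -9.62] F [ 0.9   5.44 -5.98] Fy 5.52 s 0.1361 g 0.0135
t 21.62 pos [0.5872 0.038  0.1199] rot [-179.88    0.38   -9.61] F [ 0.72  4.55 -7.12] Fy 4.6 s 0.1361 g 0.0137
t 21.68 pos [0.5872 0.038  0.1199] rot [-179.88    0.38   -9.62] F [ 1.35  3.97 -6.25] Fy 4.14 s 0.1361 g 0.0132
t 21.73 pos [0.5872 0.038  0.1199] rot [-179.88    0.38   -9.62] F [ 0.73  4.7  -5.27] Fy 4.76 s 0.1361 g 0.0131
```

>>> send_rows(
  motion=[
    [0, -0.0012, 0.0005, 0, 0, 0, 0],
    [0, 0, 0, 0, 0, 0, 0],
    [0, 0, 0, 0, 0, 0, 0],
    [0, 0, 0, 0, 0, 0, 0],
    [0, 0, 0, 0, 0, 0, 0],
    [0, 0, 0, 0, 0, 0, 0],
    [0, 0, 0, 0, 0, 0, 0],
    [0, 0, 0, 0, 0, 0, 0],
  ],
)

```text
clock: 22.78
ee_pos: [0.5875, 0.038, 0.1198]
eef_rot: [-179.9, 0.4, -9.6]
force: [-1.3, 1.0, 5.5]
gripper_width: 0.0135
```

```bash
python3 - <<'E'
from look import *
for k in range(3): st(); r.grab_frame('side')
E
```

```text
t 22.77 pos [0.5875 0.038  0.1198] rot [-179.94    0.36   -9.65] F [-1.27  0.97  5.45] Fy 0.74 s 0.1362 g 0.0135
t 22.82 pos [0.5875 0.038  0.1198] rot [-179.94    0.36   -9.65] F [-0.63  0.34  4.81] Fy 0.23 s 0.1362 g 0.0133
t 22.88 pos [0.5875 0.038  0.1198] rot [-179.94    0.35   -9.65] F [-1.13  0.52  5.42] Fy 0.32 s 0.1362 g 0.0134
```

>>> send_rows(
  motion=[
    [0, 0, 0, 0, 0, 0, 0],
    [0, 0, 0, 0, 0, 0, 0],
    [0, 0, 0, 0, 0, 0, 0],
    [0, 0, 0, 0, 0, 0, 0],
    [0, 0, 0, 0, 0, 0, 0],
    [0, 0, 0, 0, 0, 0, 0],
  ],
)

```text
clock: 23.68
ee_pos: [0.5875, 0.038, 0.1198]
eef_rot: [-179.9, 0.4, -9.6]
force: [-0.3, 0.2, 6.3]
gripper_width: 0.0134
```

```bash
python3 - <<'E'
from look import *
for k in range(3): st(); r.grab_frame('side')
E
```

```text
t 23.68 pos [0.5875 0.038  0.1198] rot [-179.94    0.36   -9.65] F [-0.35  0.23  6.33] Fy 0.17 s 0.1362 g 0.0134
t 23.73 pos [0.5875 0.038  0.1198] rot [-179.94    0.36   -9.65] F [-1.88 -0.33  5.76] Fy -0.64 s 0.1362 g 0.0133
t 23.77 pos [0.5875 0.038  0.1199] rot [-179.94    0.36   -9.65] F [-1.82  0.56  5.6 ] Fy 0.25 s 0.1362 g 0.0137
```

```bash
python3 - <<'E'
from look import *
pin(); st(); print(r.finish_job())
E
```

```text
pin px 7 255.0 191.0 z [0.1277 0.1265 0.1299 0.1267 0.127  0.1295 0.1312] exp [255.1 190.7]
t 23.88 pos [0.5875 0.038  0.1198] rot [-179.94    0.36   -9.65] F [-0.57  0.71  5.03] Fy 0.61 s 0.1361 g 0.0135
the job is handed in; nothing more can be done
None
```

The top drawer is open about 0.155 m, and the divider sits in its notch with the gripper still holding the orange tab. I handed the job in at 23.9 s.

- **Drawer:** I pulled it by its handle and let the handle go. The last side and top pictures show the lower drawer shut and the things on the table where they were.
- **Notch:** I slid the tab left about 83 mm, to roughly 0.11 m of divider travel. The divider then stayed put within about 0.3 mm while the tool was loaded to about 6 N to the left and 5 N to the right. I relaxed it afterwards, so the last reading along the rail was near zero. There was still about 5 N of vertical load on the grip.
- **Pin:** In the side picture it dropped about 0.6 pixel, where a full 3.5 mm drop would be about 0.9 pixel. The depth readings fell about 2 mm. Both agree with a drop but are too coarse to confirm it is full, so the force test is the main evidence.
- **Small disagreements:** While I was relaxing the grip, the drawer shifted about 1 mm and came back. At the start of the slow slide there was a single 9 N reading at one spot; the pin had not dropped in the pictures just before and just after, so I took it as the start of the motion rather than a notch.

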